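Hook the tin out from the back of the drawer

ROBOT

A 6-joint arm with a two-finger parallel gripper is mounted at the origin on the work surface. World frame = base frame: x ahead of the robot, y to its left, z up, the work surface at z = 0. Lengths are in m, angles in degrees, forces in N, time in s.
With the tool pointing down it reaches from about 0.35 to 0.875 m from the base axis. Payload 4.2 kg.
Tool frame: the origin (TCP) lies between the finger pads; the fingertips stand 19 mm ahead of it and the grasp point (between the pads) is the TCP; z points along the fingers, y is the line along which they close (so a half turn about z gives the same grasp; the last joint's range is limited). The gripper opens to 87 mm and grips with 3 to 60 N. Pads are 19 mm wide; open, the fingers measure 117 mm over their backs; the gripper's body (75 mm by 190 mm) begins 51 mm behind the grasp point.
Start: joints at [82.254, 22.042, 0.453, 0, -68.411, -14.817], TCP at [0.24, 0.577, 0.242] pointing down, gripper open.
Joint ranges: [-179.83, 179.83], [-69.29, 118.12], [-61.27, 80.66], [-181.25, 117.63], [-171.15, -9.14], [-177.46, 177.46]. Speed limits (degrees/s): [159.86, 159.86, 180, 180, 180, 180].

INTERFACE

Orientations are given as a 3x3 rotation matrix whose columns are the frame's x, y, z axes.
In Python, from station import r gives the robot as it stands.
- The arm moves only by the tool drive_tool, never from a script. Its argument "steps" is one flat list of numbers, 7 for each row, row after row: the turn, a rotation vector about the tool's x, y, z in rad, then the shift along the tool's x, y, z in m, then the opening, from 0 (shut) to 1 (fully open). A call has 1 to 10 rows; each row shifts and turns the commanded pose from where the row before left it, along the tool's axes as they then stand; what a row does not reach is not made up. A row lasts 1/12 s, in which the tool goes at most 41.7 mm and 7.16 degrees, less where a joint would pass 70% of its speed; a pose out of reach is approached as far as the arm can. A call is refused whole if a number of a shift passes 0.0417 or a number of a turn 0.125, either way. A call with a gripper value outside its range is refused whole. The fingers move at their own pace and stop on an object; the grip force is fixed at half the most. Time passes only in rows, so rows that do not move let the fingers close. It gives the time, the measured TCP pose, the force, the opening and the grip force at its end, in the units of the state.
- r.sense(): the state, without advancing time (a new reading comes with each control period).
- r.capture(name): name is "scene" or "side" or "wrist"; returns the picture (480x640x3 uint8, blue, green, red); there is no depth.
- r.camera_params(name): a dict with "camera_matrix" (3x3 intrinsics, pixels), "extrinsics" (4x4, takes a point from world to camera coordinates). Camera axes: x right, y down, z forward; pixel columns grow to the right and rows downward; lengths in m; the calibration is good to about 2 mm. A picture is of the moment at which its call begins: read the wrist's pose just before it. camera_params takes no time and is no camera call; for the wrist camera it gives the pose at the moment of the call.
- r.finish_job(): hands the job in; it is judged then, once.
The state is a dict: "time_s": time; "joints": joint angles; "joint_velocities": joint speeds; "effort": joint torques, N m; "tcp_pos": TCP position; "ee_rot": TCP orientation; "wrist_force": force on the tool from outside, world axes, zero at the start; "moment": the same for the moment, N m; "gripper_width": opening from 0.0 (shut) to 1.0 (fully open); "gripper_force": force on a finger pad.
Only numpy, scipy, OpenCV 4.12 (cv2) and the standard library are available. Lean on these libraries where they do the work, as an engineer would, in place of code of your own. Each camera call takes 0.05 s, during which the arm holds its last target. There are 200 camera calls.

TASK

The open aluminium tin has slid to the back of the drawer, under the wire shelf. Take the hook tool by its orange handle, lower its curved blade behind the tin and drag the tin, upright and with the tool only (fingers off the tin), straight into the blue bay until you feel it come up against the stop inside, then keep pulling it onto the stop's rubber face with a steady 10 N or so for a second; above 20 N the thin tin dents. Then stand the hook tool back on its green mat as you found it, let go, and leave the tin standing in the bay and the lid, lens caps and filters where they are.

Things in the scene. Friction and masses are not known exactly. Their poses are not given: they have to be found in the camera images.
- tin: Open aluminium tin, round, 54 mm across, 32 mm high, about 0.1 kg; origin at the centre of its underside, z up. It stands upright on the grey liner floor (6 mm above the table) at the back of the drawer, partly or wholly under the wire shelf, 80 to 112 mm beyond the origin of the bay. A pull above 20 N dents it.
- bay: Fixed blue U-shaped bay, 22 mm high, mouth towards +x (the drawer's back), origin on the liner floor. Two cheeks 84 mm apart inside, flaring out to x = +32 mm; wall back at x = -47. Inside stands a rigid rubber-faced black stop set by a screw: a tin home against it has its axis at x = 0 to 30 mm, and the setting is NOT measured: feel for it.
- tool_grip (a point): Grip point in the hook tool's orange handle, 48 mm above the tool's underside. Handle 20 mm wide (y), from x = -40 to +30 mm and 28 to 68 mm above the underside, on a black leg at its rear end (x -40 to -28, 40 mm wide); tool 0.16 kg. x axis along the shaft to the hook, z up. The 8 mm steel shaft (underside 37 mm above the tool's underside) ends in a downward curved blade, the hook.
- tool_hook (a point): Centre of the arc of the hook's blade, 165 mm along +x from tool_grip, 18 mm above the tool's underside, same axes. Blade: 31 mm inner radius, 4 mm thick, from the tool's underside 36 mm up, 60 degrees to either side of +x (62 mm wide, wing tips 15 mm beyond this point), hollow side to the handle. When it cradles the tin, the tin's axis is 4 mm nearer the blade than this point.
- tool: The same hook tool; origin in its underside straight below tool_grip, same axes; z 9 mm above the table when it stands on the mat.
- mat: Fixed thin green mat 290 x 85 x 3 mm on the liner floor on the left or right side of the drawer, where the hook tool stands; origin at the centre of its underside, x along its length (towards the back). The tool's origin stands near x = -64 mm, y = 0 of the mat, pointing along the mat's +x.
- lid: The tin's loose aluminium lid, 58 mm across, 10 mm high, on the liner floor to one side of the tin; leave it alone.
- cap_loose: Black lens cap, 54 mm across, 9 mm high, on the floor to the other side of the tin; leave it alone.
- wells: Fixed grey block 206 x 140 x 14 mm on the side of the drawer opposite to the mat, with six round wells 6 mm deep; four filters and a lens cap lie in it and stand out 5 mm; origin at the centre of its underside.
- shelf_edge (a point): Middle of the front wire of the fixed wire shelf (axes as the world). The shelf covers the back of the drawer from x = 644 mm on, across the whole width, wires 126 to 136 mm above the table; side walls 150 mm high at y = +-392 mm. The drawer has walls 50 mm high, its front panel (45 mm high) at x = 343 mm.
- filter0: Round lens filter lying in a well of the grey block, 53 mm across, 11 mm high; leave it alone.
- filter1: Round lens filter lying in a well of the grey block, 53 mm across, 11 mm high; leave it alone.
- filter2: Round lens filter lying in a well of the grey block, 53 mm across, 11 mm high; leave it alone.
- filter3: Round lens filter lying in a well of the grey block, 53 mm across, 11 mm high; leave it alone.
- cap_well: Black lens cap lying in a well of the grey block, 54 mm across, 9 mm high; leave it alone.
Things that resemble listed ones, but are neither listed nor needed, are in the scene too. There is more than one size of the tin; the one meant has the size given above.

How it is judged (in metres and radians):
On the way, in this order (a step that is already met when the one before it is completed fails the run):
1. the blade is lowered behind the tin, which is still at the back (horizontal distance between tool_hook and tin below 0.03 m and height (world z) of tool_hook below 0.045 m and x of tin in the frame of bay above 0.05 m), for 0.1 s.
2. the tool drags the tin out from under the wire shelf (x of tin in the frame of bay below 0.04 m and contact force between tool and tin above 0.1 N), for 0.05 s.
3. the tin stands still in the bay, home against the stop, while the tool pulls on it with more than 5 N (contact force between tool and tin above 5 N and linear speed of tin below 0.01 m/s and y of tin in the frame of bay between -0.015 and 0.015 m and x of tin in the frame of bay between -0.004 and 0.034 m), for 0.8 s.
At the end, for the whole second after the job is handed in: Tin upright (0.1 rad) on the floor in the bay, centre -4 to 34 mm along the bay from its origin and within 15 mm of its middle line; hook tool upright on the mat within 40 mm along and 25 mm across of its usual place and 0.3 rad of the mat, hook to the back; both at rest (y of tin in the frame of bay between -0.015 and 0.015 m and x of tin in the frame of bay between -0.004 and 0.034 m and angle between each of tin, tool's own z axis and vertical below 0.1 rad and height (world z) of tin below 0.01 m and linear speed of each of tin, tool below 0.01 m/s and x of tool in the frame of mat between -0.104 and -0.024 m and y of tool in the frame of mat between -0.025 and 0.025 m and x of tool_hook in the frame of mat above 0.05 m and angle between the x axis of tool and the x axis of mat, either way round below 0.3 rad and height (world z) of tool below 0.014 m); the robot touches nothing.
It fails at once if the tool presses on the tin with more than 20 N (contact force between tin and tool above 20 N).
It fails at once if the fingers or arm touch the tin (contact force between any of the fingers, the arm and tin above 0.3 N).
It fails at once if the tin is tipped by more than 0.12 rad (angle between tin's own z axis and vertical above 0.12 rad).
It fails at once if the lid, a lens cap or a filter is moved by more than 15 mm (distance of any of lid, cap_loose, filter0, filter1, filter2, filter3, cap_well from where it was at the start of the episode above 0.015 m).
It also fails if it takes over 61 s, if anything falls off the work surface, if the arm or the gripper's body presses on something with over 40 N, if the wrist force passes 120 N, or if a joint passes its speed limit or range.

## Working session

There is one attempt and no reset: what is moved stays moved. The work goes in short steps, Python scripts to look and compute and a tool call to move; the robot and the scene stay as the last step left them, time stands still between calls to the robot, and variables do not carry over. Pictures are saved under pics/ and viewed, at most 10 in all, crops included, and the job is handed in when it is done.

Besides the shell and the picture viewer there is one more tool, called after ">>>" in YAML: its name, and indented under it one key for each argument. drive_tool: Moves the arm, as the interface text tells. Its arguments: {"type":"object","properties":{"steps":{"type":"array"}},"required":["steps"]}

```bash
mkdir -p pics; python3 - <<'E'
from station import r
import cv2,numpy as np
s=r.sense();print({k:np.round(v,3).tolist() for k,v in s.items()})
for n in("scene","side"):
    cv2.imwrite(f"pics/{n}0.png",r.capture(n))
    p=r.camera_params(n);print(n,np.round(p["camera_matrix"],1).tolist(),np.round(p["extrinsics"],3).tolist())
E
```

```text
{'time_s': 0.0, 'joints': [82.254, 22.092, 0.379, -0.03, -68.411, -14.817], 'joint_velocities': [0.011, -0.118, 0.026, 0.078, -0.057, 0.007], 'effort': [-0.0, -39.066, 18.74, 4.22, 0.011, -0.0], 'tcp_pos': [0.24, 0.577, 0.24], 'ee_rot': [[0.923, -0.384, -0.001], [-0.384, -0.923, -0.002], [0.0, 0.002, -1.0]], 'wrist_force': [-0.037, 0.136, 0.513], 'moment': [-0.016, 0.019, 0.019], 'gripper_force': 0.0, 'gripper_width': 0.998}
scene [[542.9, 0.0, 317.6], [0.0, 542.9, 231.6], [0.0, 0.0, 1.0]] [[-0.378, 0.926, -0.005, 0.259], [0.72, 0.29, -0.63, -0.302], [-0.582, -0.242, -0.777, 1.427], [0.0, 0.0, 0.0, 1.0]]
side [[503.8, 0.0, 314.9], [0.0, 503.8, 230.8], [0.0, 0.0, 1.0]] [[0.979, -0.201, 0.017, -0.547], [-0.114, -0.621, -0.775, 0.114], [0.167, 0.757, -0.631, 1.003], [0.0, 0.0, 0.0, 1.0]]
```

View pics/scene0.png

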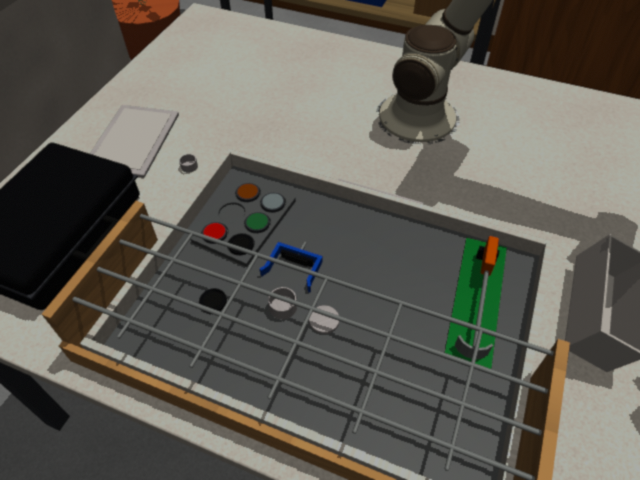

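View pics/side0.png

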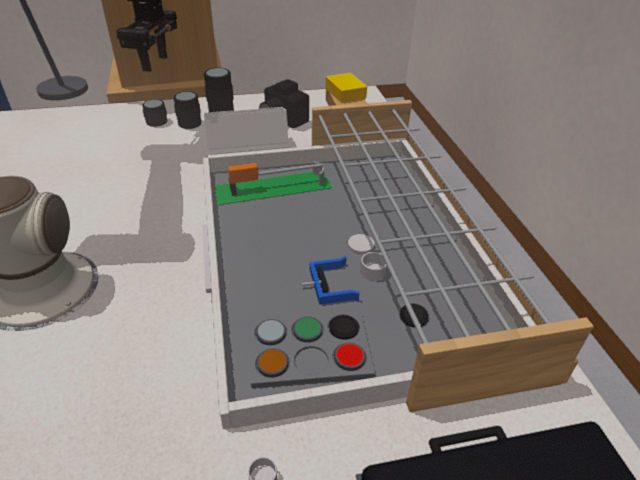

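The scene view shows the mat and hook tool on the robot's left: handle (490,252), blade (473,345). The bay is near (290,262), the tin (283,300), the lid (323,318) and the loose cap (213,300). The side view shows the tin at (374,266), the bay at (333,280) and the handle at (243,173).

```bash
cat > h.py <<'E'
import cv2,numpy as np
from station import r
P={}
def ray(n,uv):
    p=P.setdefault(n,r.camera_params(n)) if n!="wrist" else r.camera_params(n)
    R,t=p["extrinsics"][:3,:3],p["extrinsics"][:3,3]
    d=R.T@np.linalg.inv(p["camera_matrix"])@np.array([uv[0],uv[1],1.]); return -R.T@t,d
def plane(n,uv,z):
    c,d=ray(n,uv); return c+d*(z-c[2])/d[2]
def tri(a,b):  # point nearest to two rays, and gap
    (c1,d1),(c2,d2)=ray("scene",a),ray("side",b)
    s=np.linalg.lstsq(np.c_[d1,-d2],c2-c1,rcond=None)[0]
    p,q=c1+s[0]*d1,c2+s[1]*d2; return (p+q)/2,np.linalg.norm(p-q)
def mask(im,lo,hi): return cv2.inRange(cv2.cvtColor(im,cv2.COLOR_BGR2HSV),lo,hi)
E
python3 - <<'E'
from h import *
np.set_printoptions(precision=4,suppress=True)
for n in("scene","side"):
    im=cv2.imread(f"pics/{n}0.png")
    for nm,lo,hi,z in(("green",(50,120,60),(75,255,255),.009),("blue",(105,120,60),(125,255,255),.028),("orange",(5,180,120),(14,255,255),.077)):
        m=mask(im,lo,hi); k,l,st,ce=cv2.connectedComponentsWithStats(m)
        for i in range(1,k):
            if st[i,4]<60: continue
            ys,xs=np.where(l==i)
            w=np.array([plane(n,(x,y),z)[:2] for x,y in zip(xs,ys)],np.float32)
            if not(.3<w[:,0].mean()<.9 and abs(w[:,1].mean())<.4):continue
            rc=cv2.minAreaRect(w)
            print(n,nm,st[i],ce[i],rc); print(cv2.boxPoints(rc).ravel())
print("tin rim z.038",plane("scene",(283,298),.038),plane("side",(374,261),.038))
print("lid",plane("scene",(323,318),.016),plane("side",(361,243),.016))
print("cap",plane("scene",(213,300),.015),plane("side",(414,315),.015))
a=cv2.imread("pics/scene0.png")[220:360,170:350];b=cv2.imread("pics/side0.png")[220:340,280:440]
f=lambda c:cv2.resize(c,(400,300),interpolation=cv2.INTER_CUBIC)
c=cv2.imread("pics/scene0.png")[225:375,430:530];d=cv2.imread("pics/side0.png")[145:215,200:350]
cv2.imwrite("pics/c1.png",np.vstack([np.hstack([f(a),f(b)]),np.hstack([f(c),f(d)])]))
E
```

```text
scene green [247 213  21  16 263] [256.7567 220.749 ] ((0.4847128987312317, -0.22585037350654602), (0.04315466806292534, 0.04444092512130737), 21.94098663330078)
[ 0.4564 -0.2133  0.473  -0.2545  0.513  -0.2384  0.4964 -0.1972]
scene green [ 452  238   34   85 1263] [465.7593 281.6255] ((0.46008509397506714, 0.23491765558719635), (0.20546208322048187, 0.04077809303998947), 2.574235439300537)
[0.3565 0.2507 0.3584 0.2099 0.5636 0.2192 0.5618 0.2599]
scene green [ 481  246   26   85 1079] [493.5829 292.6812] ((0.45975714921951294, 0.28787359595298767), (0.20660558342933655, 0.02852608822286129), 4.379092216491699)
[0.3557 0.2942 0.3578 0.2658 0.5638 0.2815 0.5617 0.31  ]
scene green [472 287  10  38 161] [476.4161 305.5963] ((0.5183054804801941, 0.2649432122707367), (0.0881190299987793, 0.008568016812205315), 4.186855316162109)
[0.4741 0.266  0.4747 0.2575 0.5626 0.2639 0.5619 0.2724]Traceback (most recent call last):
  File "<stdin>", line 10, in <module>
  File "h.py", line 9, in plane
    c,d=ray(n,uv); return c+d*(z-c[2])/d[2]
        ~~~^^^^^^
  File "h.py", line 5, in ray
    p=P.setdefault(n,r.camera_params(n)) if n!="wrist" else r.camera_params(n)
                     ~~~~~~~~~~~~~~~^^^
ValueError: time passes only in moves, steps and waits
```

```bash
sed -i 's/^    p=P.setdefault.*/    if n not in P or n=="wrist": P[n]=r.camera_params(n)\n    p=P[n]/' h.py
python3 - <<'E'
from h import *
np.set_printoptions(precision=4,suppress=True)
for n in("scene","side"):
    im=cv2.imread(f"pics/{n}0.png")
    for nm,lo,hi,z in(("green",(50,120,60),(75,255,255),.009),("blue",(105,120,60),(125,255,255),.028),("orange",(5,180,120),(14,255,255),.077)):
        m=mask(im,lo,hi)
        ys,xs=np.where(m)
        w=np.array([plane(n,(x,y),z)[:2] for x,y in zip(xs,ys)],np.float32)
        k=(w[:,0]>.34)&(w[:,0]<.9)&((abs(w[:,1])<.15) if nm=="blue" else (w[:,1]>.1)&(w[:,1]<.4))
        w=w[k]; rc=cv2.minAreaRect(w)
        print(n,nm,len(w),rc); print(cv2.boxPoints(rc).ravel(), "px c",xs[k].mean(),ys[k].mean())
print("tin rim z.038",plane("scene",(283,298),.038),plane("side",(374,261),.038))
print("lid",plane("scene",(323,318),.016),plane("side",(361,243),.016))
print("cap",plane("scene",(213,300),.015),plane("side",(414,315),.015))
a=cv2.imread("pics/scene0.png")[220:360,170:350];b=cv2.imread("pics/side0.png")[220:340,280:440]
f=lambda c:cv2.resize(c,(400,300),interpolation=cv2.INTER_CUBIC)
c=cv2.imread("pics/scene0.png")[225:375,430:530];d=cv2.imread("pics/side0.png")[145:215,200:350]
cv2.imwrite("pics/c1.png",np.vstack([np.hstack([f(a),f(b)]),np.hstack([f(c),f(d)])]))
E
```

```text
scene green 3301 ((0.4991642236709595, 0.26278823614120483), (0.2871481478214264, 0.08463714271783829), 4.428166389465332)
[0.3528 0.2939 0.3593 0.2095 0.6456 0.2317 0.639  0.3161] px c 476.2877915783096 300.98152075128746
scene blue 413 ((0.5728726387023926, -0.0980384349822998), (0.10394210368394852, 0.07936359941959381), 89.45101928710938)
[ 0.5327 -0.1496  0.6121 -0.1504  0.6131 -0.0464  0.5337 -0.0457] px c 298.0508474576271 258.40193704600483
scene orange 262 ((0.43030792474746704, 0.26123949885368347), (0.06835464388132095, 0.01803131029009819), 3.977203369140625)
[0.3956 0.2679 0.3968 0.2499 0.465  0.2546 0.4638 0.2726] px c 491.51526717557255 249.89312977099237
side green 1940 ((0.5018939971923828, 0.2604520618915558), (0.28807777166366577, 0.08438768982887268), 4.458122253417969)
[0.355  0.2913 0.3616 0.2072 0.6488 0.2296 0.6422 0.3137] px c 270.38762886597937 187.41855670103092
side blue 571 ((0.5718064904212952, -0.09914691746234894), (0.10159333795309067, 0.0807228609919548), 89.93106079101562)
[ 0.5314 -0.1499  0.6121 -0.15    0.6122 -0.0484  0.5315 -0.0483] px c 326.1103327495622 272.784588441331
side orange 122 ((0.4306451082229614, 0.25605395436286926), (0.06733594834804535, 0.02085529826581478), 3.529608726501465)
[0.3964 0.2644 0.3977 0.2436 0.4649 0.2477 0.4636 0.2685] px c 241.80327868852459 167.28688524590163
tin rim z.038 [ 0.6611 -0.0809  0.038 ] [ 0.6633 -0.0854  0.038 ]
lid [0.6611 0.0011 0.016 ] [ 0.6611 -0.0016  0.016 ]
cap [ 0.7037 -0.2126  0.015 ] [ 0.7032 -0.2194  0.015 ]
```

View pics/c1.png

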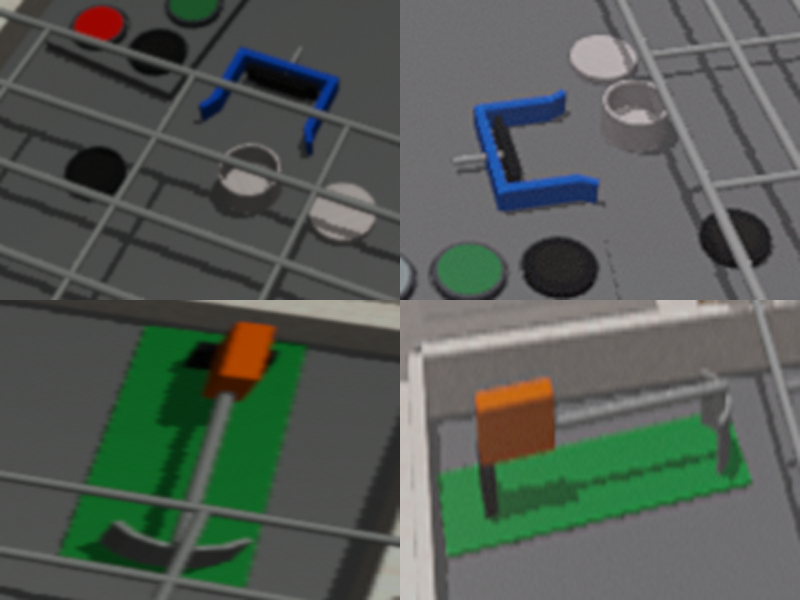

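The crops show the tin rim centre at about (282,299) in scene and (375,261) in side. The tin is between the lid and the cap, just under the front wire. That gives:
- **Tin:** (0.662, −0.083).
- **Bay origin:** (0.579, −0.098), yaw near 0.
- **Tool grip:** (0.436, 0.258), yaw 4.2°.

Next I move over the handle.

>>> drive_tool:
  steps: [0,0,-0.117,0,0,0,0.5,0,0,-0.117,0,0,0,0.5,0,0,-0.117,0,0,0,0.5,0,0,-0.117,0,0,0,0.5,0,0,0,0.019,0.036,0,0.5,0,0,0,0.019,0.036,0,0.5,0,0,0,0.019,0.036,0,0.5,0,0,0,0.019,0.036,0,0.5,0,0,0,0.019,0.036,0,0.5,0,0,0,0.019,0.036,0,0.5]

```text
time_s: 0.93
tcp_pos: [0.3699, 0.3682, 0.2412]
ee_rot: [[0.997, 0.075, -0.0], [0.075, -0.997, -0.001], [-0.0, 0.001, -1.0]]
wrist_force: [0.0, 1.7, -0.6]
gripper_width: 0.506
gripper_force: 0.0
```

>>> drive_tool:
  steps: [0,0,0,0.0195,0.036,0,0.5,0,0,0,0.0195,0.036,0,0.5,0,0,0,0.0195,0.036,0,0.5,0,0,0,0,0.0085,0,0.5,0,0,0,0,0,0,0.5]

```text
time_s: 1.35
tcp_pos: [0.4368, 0.2557, 0.2412]
ee_rot: [[0.998, 0.07, -0.001], [0.07, -0.998, -0.001], [-0.001, 0.001, -1.0]]
wrist_force: [0.1, 1.2, -0.1]
gripper_width: 0.501
gripper_force: 0.0
```

```bash
python3 - <<'E'
from h import *
np.set_printoptions(precision=4,suppress=True)
s=r.sense();print(s["time_s"],np.array(s["tcp_pos"]),np.array(s["ee_rot"]))
p=r.camera_params("wrist");im=r.capture("wrist");cv2.imwrite("pics/w1.png",im)
P["wrist"]=p
K,R,t=p["camera_matrix"],p["extrinsics"][:3,:3],p["extrinsics"][:3,3]
def pl(x,y,z):
    d=R.T@np.linalg.inv(K)@np.array([x,y,1.]);c=-R.T@t;return (c+d*(z-c[2])/d[2])[:2]
for nm,lo,hi,z in(("orange",(5,180,120),(14,255,255),.077),("green",(50,120,60),(75,255,255),.009)):
    ys,xs=np.where(mask(im,lo,hi));w=np.array([pl(x,y,z) for x,y in zip(xs,ys)],np.float32)
    k=(w[:,1]>.1)&(w[:,1]<.4);print(nm,cv2.minAreaRect(w[k]),cv2.boxPoints(cv2.minAreaRect(w[k])).ravel())
E
```

```text
1.35 [0.4368 0.2557 0.2412] [[ 0.9976  0.0696 -0.0011]
 [ 0.0696 -0.9976 -0.0008]
 [-0.0012  0.0007 -1.    ]]
orange ((0.43217018246650696, 0.2596266567707062), (0.06703165918588638, 0.018239237368106842), 4.159179210662842) [0.3981 0.2663 0.3994 0.2481 0.4663 0.253  0.4649 0.2712]
green ((0.4828709363937378, 0.2598266899585724), (0.24999670684337616, 0.08358699828386307), 4.506308555603027) [0.355  0.2917 0.3615 0.2083 0.6108 0.228  0.6042 0.3113]
```

View pics/w1.png

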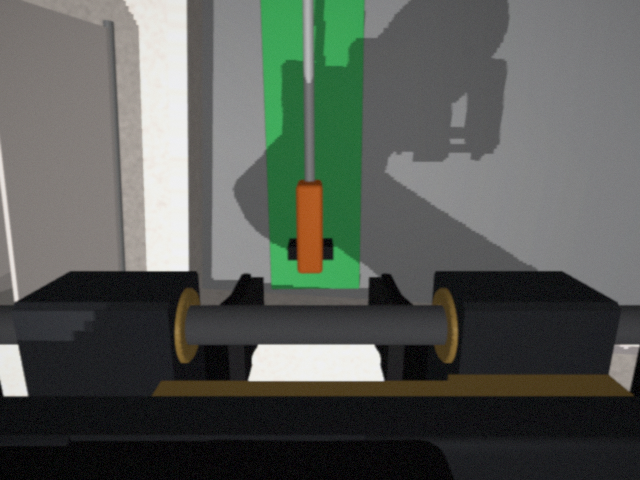

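The wrist view shows the handle top centred at (310,227) and aligned with the fingers. The grip point is (0.437, 0.260), so I shift 4 mm left, go down and close.

>>> drive_tool:
  steps: [0,0,0,0,-0.004,0.035,0.5,0,0,0,0,0,0.035,0.5,0,0,0,0,0,0.035,0.5,0,0,0,0,0,0.035,0.5,0,0,0,0,0,0.03,0.5,0,0,0,0,0,0.017,0.5,0,0,0,0,0,0,0.5,0,0,0,0,0,0,0,0,0,0,0,0,0,0,0,0,0,0,0,0,0]

```text
time_s: 2.23
tcp_pos: [0.4369, 0.2639, 0.0562]
ee_rot: [[0.997, 0.075, 0.003], [0.075, -0.997, 0.003], [0.003, -0.002, -1.0]]
wrist_force: [-0.1, -0.4, 1.0]
gripper_width: 0.351
gripper_force: 0.0
```

>>> drive_tool:
  steps: [0,0,0,0,0,0,0,0,0,0,0,0,0,0,0,0,0,0,0,0,0,0,0,0,0,0,-0.01,0,0,0,0,0,0,-0.02,0,0,0,0,0,0,-0.02,0,0,0,0,0,0,0,0]

```text
time_s: 2.82
tcp_pos: [0.4381, 0.2642, 0.1086]
ee_rot: [[0.997, 0.075, 0.006], [0.075, -0.997, 0.006], [0.007, -0.005, -1.0]]
wrist_force: [0.4, 0.5, -0.5]
gripper_width: 0.231
gripper_force: 30.0
```

```bash
python3 - <<'E'
from h import *
s=r.sense();print({k:np.round(s[k],3).tolist() for k in("time_s","tcp_pos","wrist_force","moment")})
a=r.capture("scene");b=r.capture("side")
cv2.imwrite("pics/s2.png",np.vstack([cv2.resize(a[200:380,390:590],(600,300)),cv2.resize(b[120:220,180:380],(600,300))]))
E
```

```text
{'time_s': 2.817, 'tcp_pos': [0.438, 0.264, 0.109], 'wrist_force': [0.395, 0.476, -0.527], 'moment': [0.071, -0.102, -0.019]}
```

View pics/s2.png

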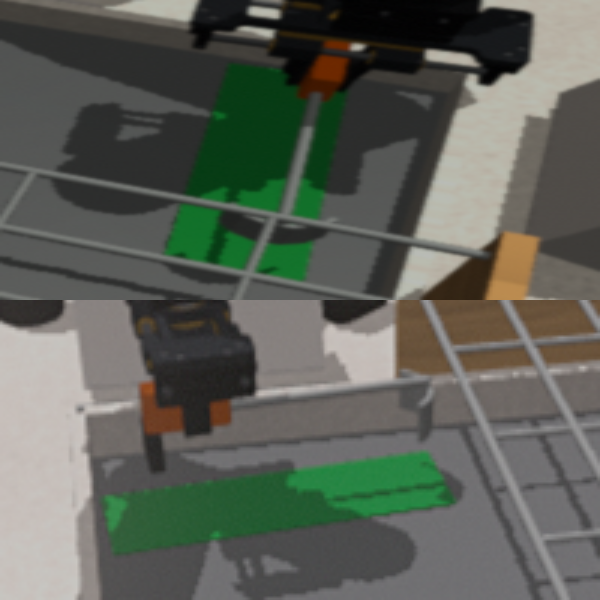

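The tool hangs level and firmly held: shaft slope in the side view is unchanged at 0.12, opening 20 mm. I turn it to yaw 0 with a slight nose-down pitch, so the blade will bear low on the tin, and carry it across.

>>> drive_tool:
  steps: [0,-0.045,0.075,0,0,0,0,0,0,0,0,0.02,0,0,0,0,0,0,0.035,0,0,0,0,0,0,0.035,0,0,0,0,0,0,0.035,0,0,0,0,0,0,0.035,0,0,0,0,0,0,0.035,0,0,0,0,0,0,0.035,0,0,0,0,0,0,0.035,0,0,0,0,0,0,0.035,0,0]

```text
time_s: 3.75
tcp_pos: [0.4346, -0.0394, 0.1041]
ee_rot: [[0.999, -0.001, -0.047], [-0.001, -1.0, -0.002], [-0.047, 0.002, -0.999]]
wrist_force: [1.0, -0.4, -2.1]
gripper_width: 0.222
gripper_force: 30.0
```

>>> drive_tool:
  steps: [0,0,0,0,0.03,0,0,0,0,0,0,0.017,0,0,0,0,0,0.01,0,0,0,0,0,0,0.02,0,0,0,0,0,0,0.02,0,0,0,0,0,0,0.012,0,0,0,0,0,0,0.003,0,0,0,0,0,0,0,0,0,0,0,0,0,0,0,0,0]

```text
time_s: 4.5
tcp_pos: [0.4996, -0.0844, 0.1013]
ee_rot: [[0.999, -0.001, -0.048], [-0.001, -1.0, -0.002], [-0.048, 0.002, -0.999]]
wrist_force: [-0.5, 0.2, -2.2]
gripper_width: 0.231
gripper_force: 30.0
```

```bash
python3 - <<'E'
from h import *
s=r.sense();print({k:np.round(s[k],3).tolist() for k in("time_s","tcp_pos","ee_rot","wrist_force","moment")})
a=r.capture("scene");b=r.capture("side")
cv2.imwrite("pics/sc3.png",a);cv2.imwrite("pics/si3.png",b)
cv2.imwrite("pics/s3.png",np.vstack([cv2.resize(a[210:360,220:380],(640,300)),cv2.resize(b[180:330,250:450],(640,300))]))
E
```

```text
{'time_s': 4.5, 'tcp_pos': [0.5, -0.084, 0.101], 'ee_rot': [[0.999, -0.001, -0.048], [-0.001, -1.0, -0.002], [-0.048, 0.002, -0.999]], 'wrist_force': [-0.519, 0.234, -2.205], 'moment': [-0.039, -0.103, -0.063]}
```

View pics/s3.png

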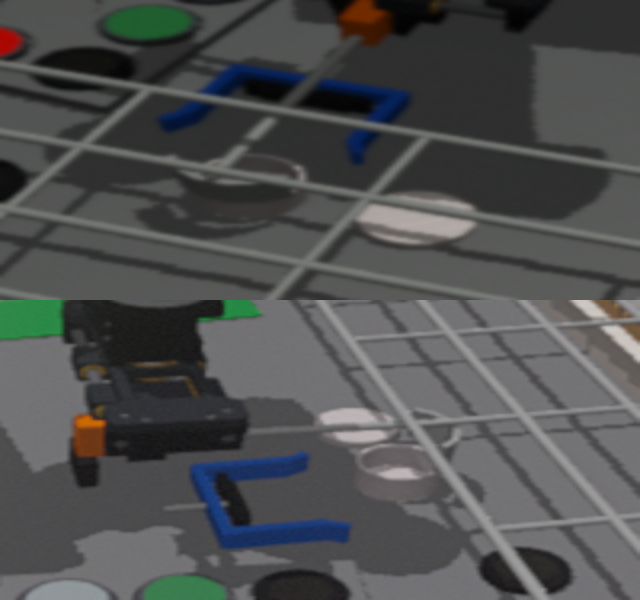

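The scene and side crops show the blade hanging just beyond the tin: its right edge is at about (394,246) px in the side view. I check that point against the plan.

```bash
python3 - <<'E'
from h import *
for z in(.05,.065,.082): print(z,plane("side",(393.7,246),z).round(4))
p=r.camera_params("side")
def proj(n,X):
    p=r.camera_params(n);c=p["extrinsics"][:3]@np.append(X,1);q=p["camera_matrix"]@c;return q[:2]/q[2]
H=np.array([.663,-.084,0])
o=np.vstack
out=[]
for n,f in(("scene","sc3"),("side","si3")):
    im=cv2.imread(f"pics/{f}.png")
    im=cv2.resize(im,None,fx=4,fy=4,interpolation=cv2.INTER_CUBIC)
    for a in np.radians(range(-60,61,10)):
        for z,c in((.047,(0,255,255)),(.082,(255,255,0))):
            u=proj(n,H+[33*.001*np.cos(a),33*.001*np.sin(a),z]);cv2.circle(im,tuple(int(v*4) for v in u),2,c,-1)
    for a in np.radians(range(0,360,15)):
        u=proj(n,np.array([.662+.027*np.cos(a),-.0835+.027*np.sin(a),.038]));cv2.circle(im,tuple(int(v*4) for v in u),2,(0,0,255),-1)
    u=proj(n,np.array([.67,-.083,.05]));x,y=int(u[0]*4),int(u[1]*4);out.append(im[y-200:y+200,x-200:x+200])
cv2.imwrite("pics/o3.png",np.hstack(out))
E
```

```text
0.05 [ 0.7121 -0.0611  0.05  ]
0.065 [ 0.7048 -0.0774  0.065 ]
0.082 [ 0.6966 -0.0958  0.082 ]
```

View pics/o3.png

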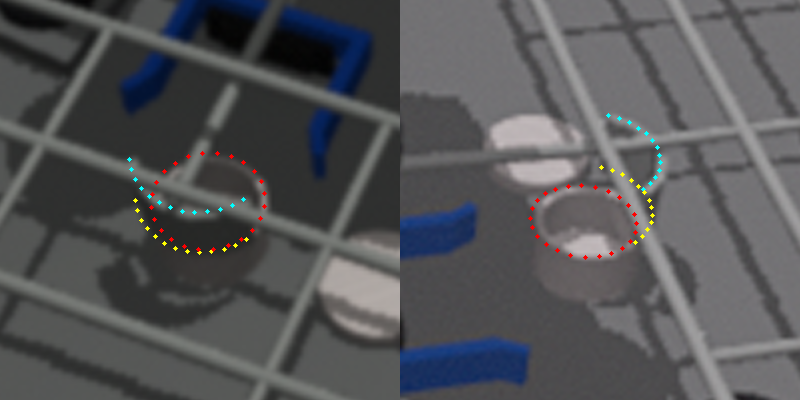

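The predicted blade arc and tin rim overlay match both views: in side, the blade edge is at (655,150) and the rim at (585,220) in the crop. So the tin is at (0.662, −0.083). I go 10 mm further back and then lower.

>>> drive_tool:
  steps: [0,0,0,0.01,-0.001,0,0,0,0,0,0,0,0,0,0,0,0,0,0,0,0,0,0,0,0,0,0.008,0,0,0,0,0,0,0.008,0,0,0,0,0,0,0.008,0,0,0,0,0,0,0,0]

```text
time_s: 5.18
tcp_pos: [0.5078, -0.0839, 0.0755]
ee_rot: [[0.999, -0.001, -0.05], [-0.002, -1.0, -0.002], [-0.05, 0.002, -0.999]]
wrist_force: [-1.0, -0.3, -1.2]
gripper_width: 0.23
gripper_force: 30.0
```

>>> drive_tool:
  steps: [0,0,0,0,0,0.006,0,0,0,0,0,0,0.005,0,0,0,0,0,0,0.002,0,0,0,0,0,0,0,0,0,0,0,0,0,0,0]

```text
time_s: 5.6
tcp_pos: [0.5092, -0.0838, 0.0647]
ee_rot: [[0.999, -0.001, -0.045], [-0.001, -1.0, -0.002], [-0.045, 0.002, -0.999]]
wrist_force: [0.6, 0.1, -1.2]
gripper_width: 0.227
gripper_force: 30.0
```

```bash
python3 - <<'E'
from h import *
s=r.sense();print({k:np.round(s[k],4).tolist() for k in("time_s","tcp_pos","ee_rot","wrist_force","moment")})
a=r.capture("scene");b=r.capture("side")
cv2.imwrite("pics/s4.png",np.vstack([cv2.resize(a[210:360,220:380],(640,300)),cv2.resize(b[180:330,250:450],(640,300))]))
E
```

```text
{'time_s': 5.6, 'tcp_pos': [0.5092, -0.0838, 0.0647], 'ee_rot': [[0.999, -0.0007, -0.045], [-0.0008, -1.0, -0.0017], [-0.045, 0.0018, -0.999]], 'wrist_force': [0.5978, 0.0867, -1.2467], 'moment': [-0.0031, -0.1546, 0.0058]}
```

View pics/s4.png

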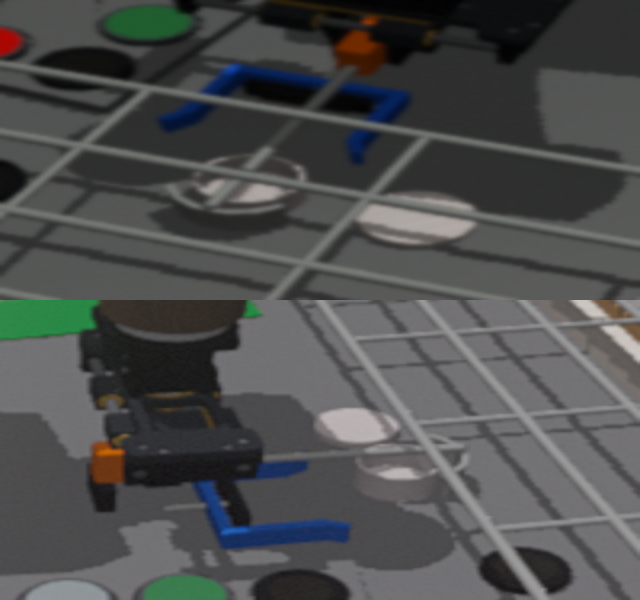

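The blade is seated behind the tin: rim at (240,185) in the scene crop, with the arc just beyond it. I close the gap gently.

>>> drive_tool:
  steps: [0,0,0,0,0,-0.001,0,0,0,0,-0.005,0,0,0,0,0,0,-0.004,0,0.0004,0,0,0,0,-0.003,0,0,0,0,0,0,-0.003,0,0.0003,0,0,0,0,-0.003,0,0,0,0,0,0,0,0,0,0]

```text
time_s: 6.28
tcp_pos: [0.4905, -0.0838, 0.066]
ee_rot: [[0.999, -0.001, -0.045], [-0.001, -1.0, -0.002], [-0.045, 0.002, -0.999]]
wrist_force: [0.6, 0.1, -2.3]
gripper_width: 0.228
gripper_force: 30.0
```

>>> drive_tool:
  steps: [0,0,0,-0.004,0.0013,0.0002,0,0,0,0,-0.004,0.0013,0.0002,0,0,0,0,-0.004,0.0013,0.0002,0,0,0,0,-0.004,0.0013,0.0002,0,0,0,0,-0.004,0.0013,0.0002,0,0,0,0,-0.004,0.0013,0.0002,0,0,0,0,0,0,0,0]

```text
time_s: 6.87
tcp_pos: [0.466, -0.0918, 0.0658]
ee_rot: [[0.999, -0.001, -0.046], [-0.001, -1.0, -0.002], [-0.046, 0.002, -0.999]]
wrist_force: [-0.8, 0.0, -1.7]
gripper_width: 0.221
gripper_force: 30.0
```

>>> drive_tool:
  steps: [0,0,0,-0.004,0.0013,0.0002,0,0,0,0,-0.004,0.0013,0.0002,0,0,0,0,-0.004,0.0013,0.0002,0,0,0,0,-0.003,0.0013,0.0002,0,0,0,0,0,0,0,0]

```text
time_s: 7.28
tcp_pos: [0.4512, -0.097, 0.0657]
ee_rot: [[0.999, -0.001, -0.046], [-0.001, -1.0, -0.002], [-0.046, 0.002, -0.999]]
wrist_force: [0.2, 0.0, -1.1]
gripper_width: 0.227
gripper_force: 30.0
```

```bash
python3 - <<'E'
from h import *
s=r.sense();print({k:np.round(s[k],4).tolist() for k in("time_s","tcp_pos","wrist_force","moment")})
a=r.capture("scene");b=r.capture("side")
def proj(n,X):
    p=r.camera_params(n);c=p["extrinsics"][:3]@np.append(X,1);q=p["camera_matrix"]@c;return q[:2]/q[2]
out=[]; t=np.array(s["tcp_pos"])+[.1635,0,0]
print("hook",t)
for n,im in(("scene",a),("side",b)):
    im=cv2.resize(im,None,fx=4,fy=4,interpolation=cv2.INTER_CUBIC)
    for q in np.radians(range(0,360,15)):
        u=proj(n,np.array([t[0]+.004+.027*np.cos(q),t[1]+.027*np.sin(q),.038]));cv2.circle(im,tuple(int(v*4) for v in u),2,(0,0,255),-1)
    u=proj(n,np.array([.6,-.09,.03]));x,y=int(u[0]*4),int(u[1]*4);out.append(im[y-260:y+200,x-200:x+200])
cv2.imwrite("pics/o5.png",np.hstack(out))
E
```

```text
{'time_s': 7.2833, 'tcp_pos': [0.4512, -0.097, 0.0657], 'wrist_force': [0.2398, 0.0376, -1.132], 'moment': [0.0197, -0.1796, 0.0773]}
hook [ 0.61471931 -0.09695842  0.06567419]
```

View pics/o5.png

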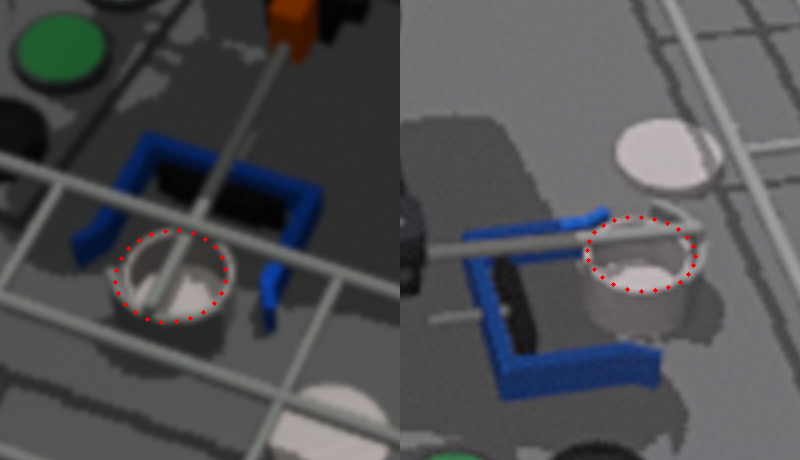

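The overlay shows the tin upright and cradled at about (0.62, −0.096), entering the bay mouth. Now I pull slowly along −x and feel for the stop.

>>> drive_tool:
  steps: [0,0,0,-0.002,0,0.0001,0,0,0,0,-0.002,0,0.0001,0,0,0,0,-0.001,0,0,0,0,0,0,-0.001,0,0.0001,0,0,0,0,-0.001,0,0,0]

```text
time_s: 7.8
tcp_pos: [0.445, -0.0967, 0.0657]
ee_rot: [[0.999, -0.001, -0.045], [-0.001, -1.0, -0.002], [-0.045, 0.002, -0.999]]
wrist_force: [0.6, 0.5, -2.0]
gripper_width: 0.228
gripper_force: 30.0
```

>>> drive_tool:
  steps: [0,0,0,-0.001,0,0.0001,0,0,0,0,-0.001,0,0,0,0,0,0,-0.001,0,0.0001,0]

```text
time_s: 8.05
tcp_pos: [0.4421, -0.0967, 0.0657]
ee_rot: [[0.999, -0.001, -0.045], [-0.001, -1.0, -0.002], [-0.045, 0.002, -0.999]]
wrist_force: [1.9, 0.4, -1.7]
gripper_width: 0.229
gripper_force: 30.0
```

>>> drive_tool:
  steps: [0,0,0,-0.001,0,0.0001,0,0,0,0,-0.001,0,0,0,0,0,0,-0.001,0,0.0001,0]

```text
time_s: 8.3
tcp_pos: [0.439, -0.0967, 0.0656]
ee_rot: [[0.999, -0.001, -0.045], [-0.001, -1.0, -0.002], [-0.045, 0.002, -0.999]]
wrist_force: [0.8, -0.1, -1.9]
gripper_width: 0.224
gripper_force: 30.0
```

>>> drive_tool:
  steps: [0,0,0,-0.001,0,0.0001,0,0,0,0,-0.001,0,0,0,0,0,0,-0.001,0,0.0001,0]

```text
time_s: 8.55
tcp_pos: [0.4361, -0.0967, 0.0656]
ee_rot: [[0.999, -0.001, -0.045], [-0.001, -1.0, -0.002], [-0.045, 0.002, -0.999]]
wrist_force: [1.5, -0.1, -2.3]
gripper_width: 0.23
gripper_force: 30.0
```

>>> drive_tool:
  steps: [0,0,0,-0.001,0,0.0001,0,0,0,0,-0.001,0,0,0,0,0,0,-0.001,0,0.0001,0]

```text
time_s: 8.8
tcp_pos: [0.4331, -0.0967, 0.0655]
ee_rot: [[0.999, -0.001, -0.045], [-0.001, -1.0, -0.002], [-0.045, 0.002, -0.999]]
wrist_force: [0.7, 0.7, -1.5]
gripper_width: 0.231
gripper_force: 30.0
```

>>> drive_tool:
  steps: [0,0,0,-0.001,0,0.0001,0,0,0,0,-0.001,0,0,0,0,0,0,-0.001,0,0.0001,0]

```text
time_s: 9.05
tcp_pos: [0.4301, -0.0967, 0.0654]
ee_rot: [[0.999, -0.001, -0.045], [-0.001, -1.0, -0.002], [-0.045, 0.002, -0.999]]
wrist_force: [1.3, 0.4, -1.1]
gripper_width: 0.228
gripper_force: 30.0
```

>>> drive_tool:
  steps: [0,0,0,-0.001,0,0.0001,0,0,0,0,-0.001,0,0,0,0,0,0,-0.001,0,0.0001,0]

```text
time_s: 9.3
tcp_pos: [0.4271, -0.0967, 0.0654]
ee_rot: [[0.999, -0.001, -0.045], [-0.001, -1.0, -0.002], [-0.045, 0.002, -0.999]]
wrist_force: [1.1, 0.1, -1.4]
gripper_width: 0.228
gripper_force: 30.0
```

>>> drive_tool:
  steps: [0,0,0,-0.001,0,0.0001,0,0,0,0,-0.001,0,0,0,0,0,0,-0.001,0,0.0001,0]

```text
time_s: 9.55
tcp_pos: [0.4241, -0.0967, 0.0653]
ee_rot: [[0.999, -0.001, -0.045], [-0.001, -1.0, -0.002], [-0.045, 0.002, -0.999]]
wrist_force: [1.5, -0.1, -0.1]
gripper_width: 0.231
gripper_force: 30.0
```

>>> drive_tool:
  steps: [0,0,0,-0.001,0,0.0001,0,0,0,0,-0.001,0,0,0,0,0,0,-0.001,0,0,0]

```text
time_s: 9.8
tcp_pos: [0.4211, -0.0967, 0.0653]
ee_rot: [[0.999, -0.001, -0.045], [-0.001, -1.0, -0.002], [-0.045, 0.002, -0.999]]
wrist_force: [0.9, 0.2, -1.1]
gripper_width: 0.23
gripper_force: 30.0
```

>>> drive_tool:
  steps: [0,0,0,-0.001,0,0.0001,0,0,0,0,-0.001,0,0,0,0]

```text
validation failed for argument at $.st...
```

>>> drive_tool:
  steps: [0,0,0,-0.001,0,0,0,0,0,0,-0.001,0,0.0001,0,0]

```text
validation failed for argument at $.st...
```

The last two calls each had one number too many and were refused, so nothing moved. I carry on.

>>> drive_tool:
  steps: [0,0,0,-0.001,0,0.0001,0,0,0,0,-0.001,0,0,0]

```text
time_s: 9.97
tcp_pos: [0.4198, -0.0966, 0.0654]
ee_rot: [[0.999, -0.001, -0.043], [-0.001, -1.0, -0.002], [-0.043, 0.002, -0.999]]
wrist_force: [4.1, 0.9, -3.1]
gripper_width: 0.228
gripper_force: 30.0
```

>>> drive_tool:
  steps: [0,0,0,-0.001,0,0.0001,0,0,0,0,-0.001,0,0,0]

```text
time_s: 10.13
tcp_pos: [0.4196, -0.0964, 0.0658]
ee_rot: [[0.999, -0.0, -0.039], [-0.0, -1.0, -0.001], [-0.039, 0.001, -0.999]]
wrist_force: [6.7, -0.0, -3.5]
gripper_width: 0.227
gripper_force: 30.0
```

Contact with the stop. I let it settle and then raise the pull.

>>> drive_tool:
  steps: [0,0,0,-0.0005,0,0,0,0,0,0,0,0,0,0]

```text
time_s: 10.3
tcp_pos: [0.4196, -0.0964, 0.066]
ee_rot: [[0.999, 0.0, -0.038], [0.0, -1.0, -0.001], [-0.038, 0.001, -0.999]]
wrist_force: [6.7, -0.1, -3.2]
gripper_width: 0.229
gripper_force: 30.0
```

>>> drive_tool:
  steps: [0,0,0,-0.0005,0,0,0,0,0,0,0,0,0,0]

```text
time_s: 10.47
tcp_pos: [0.4195, -0.0963, 0.0661]
ee_rot: [[0.999, 0.0, -0.037], [0.0, -1.0, -0.001], [-0.037, 0.001, -0.999]]
wrist_force: [7.2, -0.1, -3.3]
gripper_width: 0.225
gripper_force: 30.0
```

>>> drive_tool:
  steps: [0,0,0,-0.0005,0,0,0,0,0,0,-0.0005,0,0,0,0,0,0,-0.0005,0,0,0,0,0,0,0,0,0,0]

```text
time_s: 10.8
tcp_pos: [0.4194, -0.0962, 0.0665]
ee_rot: [[0.999, 0.001, -0.034], [0.001, -1.0, -0.001], [-0.034, 0.001, -0.999]]
wrist_force: [9.0, -0.6, -3.5]
gripper_width: 0.227
gripper_force: 30.0
```

>>> drive_tool:
  steps: [0,0,0,-0.0005,0,0,0,0,0,0,-0.0005,0,0,0,0,0,0,0,0,0,0]

```text
time_s: 11.05
tcp_pos: [0.4193, -0.0961, 0.0668]
ee_rot: [[0.999, 0.001, -0.032], [0.001, -1.0, -0.001], [-0.032, 0.001, -0.999]]
wrist_force: [8.7, -0.8, -4.0]
gripper_width: 0.23
gripper_force: 30.0
```

Steady at about 9 N. I add a touch more and hold for 1.3 s.

>>> drive_tool:
  steps: [0,0,0,-0.0005,0,0,0,0,0,0,0,0,0,0,0,0,0,0,0,0,0,0,0,0,0,0,0,0,0,0,0,0,0,0,0,0,0,0,0,0,0,0,0,0,0,0,0,0,0,0,0,0,0,0,0,0,0,0,0,0,0,0,0]

```text
time_s: 11.8
tcp_pos: [0.4193, -0.096, 0.0669]
ee_rot: [[1.0, 0.001, -0.031], [0.001, -1.0, -0.001], [-0.031, 0.001, -1.0]]
wrist_force: [10.6, 0.3, -3.8]
gripper_width: 0.227
gripper_force: 30.0
```

>>> drive_tool:
  steps: [0,0,0,0,0,0,0,0,0,0,0,0,0,0,0,0,0,0,0,0,0,0,0,0,0,0,0,0,0,0,0,0,0,0,0,0,0,0,0,0,0,0]

```text
time_s: 12.3
tcp_pos: [0.4193, -0.0961, 0.0669]
ee_rot: [[1.0, 0.001, -0.031], [0.001, -1.0, -0.001], [-0.031, 0.001, -1.0]]
wrist_force: [10.7, -0.2, -3.7]
gripper_width: 0.23
gripper_force: 30.0
```

```bash
python3 - <<'E'
from h import *
s=r.sense();print({k:np.round(s[k],4).tolist() for k in("time_s","tcp_pos","ee_rot","wrist_force","moment")})
a=r.capture("scene");b=r.capture("side")
cv2.imwrite("pics/s6.png",np.vstack([cv2.resize(a[210:330,240:360],(500,290)),cv2.resize(b[220:320,290:410],(500,290))]))
E
```

```text
{'time_s': 12.3, 'tcp_pos': [0.4193, -0.0961, 0.0669], 'ee_rot': [[0.9995, 0.001, -0.0315], [0.0009, -1.0, -0.001], [-0.0315, 0.001, -0.9995]], 'wrist_force': [10.746, -0.1881, -3.6667], 'moment': [-0.1557, -3.1004, -0.0651]}
```

View pics/s6.png

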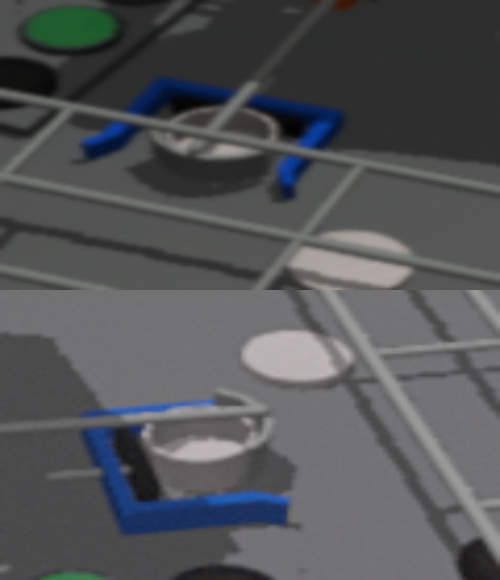

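The tin stands upright against the black stop: rim at (215,135) in the scene crop, (200,435) in the side crop. The pull held at about 10.7 N for over a second. Now I relax forward, lift off and go back to the mat.

>>> drive_tool:
  steps: [0,0,0,0.002,0,0,0,0,0,0,0.003,0,-0.0005,0,0,0,0,0.004,0,0,0,0,0,0,0.003,0,0,0,0,0,0,0.003,0,0,0,0,0,0,0,0,0,0]

```text
time_s: 12.9
tcp_pos: [0.4277, -0.0969, 0.0649]
ee_rot: [[0.999, -0.001, -0.047], [-0.001, -1.0, -0.002], [-0.047, 0.002, -0.999]]
wrist_force: [0.5, -0.1, -1.3]
gripper_width: 0.226
gripper_force: 30.0
```

>>> drive_tool:
  steps: [0,0,0,0,0,-0.005,0,0,0,0,0,0,-0.01,0,0,0,0,0,0,-0.015,0,0,0,0,0,0,-0.015,0,0,0,0,0,0,0,0]

```text
time_s: 13.32
tcp_pos: [0.4317, -0.0966, 0.1128]
ee_rot: [[0.999, -0.0, -0.04], [-0.0, -1.0, -0.002], [-0.04, 0.002, -0.999]]
wrist_force: [0.0, 0.1, -1.0]
gripper_width: 0.228
gripper_force: 30.0
```

>>> drive_tool:
  steps: [0,0,0,0,-0.02,0,0,0,0,0,0.001,-0.036,0,0,0,0,0,0.001,-0.036,0,0,0,0,0,0.001,-0.036,0,0,0,0,0,0,-0.036,0,0,0,0,0,0,-0.036,0,0,0,0,0,0,-0.036,0,0,0,0,0,0,-0.036,0,0,0,0,0,0,-0.036,0,0,0,0,0,0,-0.03,0,0]

```text
time_s: 14.15
tcp_pos: [0.4325, 0.2433, 0.1088]
ee_rot: [[0.999, 0.0, -0.046], [0.0, -1.0, -0.002], [-0.046, 0.002, -0.999]]
wrist_force: [0.4, -0.1, -1.9]
gripper_width: 0.228
gripper_force: 30.0
```

>>> drive_tool:
  steps: [0,0,0,0.001,-0.02,0,0,0,0.04,-0.075,0,0,0,0,0,0,0,0,0,0,0,0,0,0,0,0,0,0,0,0,0,0,0,0,0]

```text
time_s: 14.57
tcp_pos: [0.4339, 0.2605, 0.109]
ee_rot: [[0.997, 0.072, -0.007], [0.072, -0.997, -0.001], [-0.007, 0.001, -1.0]]
wrist_force: [-0.2, 0.0, -1.9]
gripper_width: 0.227
gripper_force: 30.0
```

```bash
python3 - <<'E'
from h import *
s=r.sense();print({k:np.round(s[k],4).tolist() for k in("time_s","tcp_pos","ee_rot","wrist_force","moment")})
a=r.capture("scene");b=r.capture("side")
cv2.imwrite("pics/s7.png",np.vstack([cv2.resize(a[200:380,390:590],(600,300)),cv2.resize(b[120:220,180:380],(600,300))]))
E
```

```text
{'time_s': 14.5667, 'tcp_pos': [0.4339, 0.2605, 0.109], 'ee_rot': [[0.9974, 0.0721, -0.0068], [0.0721, -0.9974, -0.0012], [-0.0068, 0.0007, -1.0]], 'wrist_force': [-0.2223, 0.0345, -1.9452], 'moment': [-0.0564, -0.0674, -0.0155]}
```

View pics/s7.png

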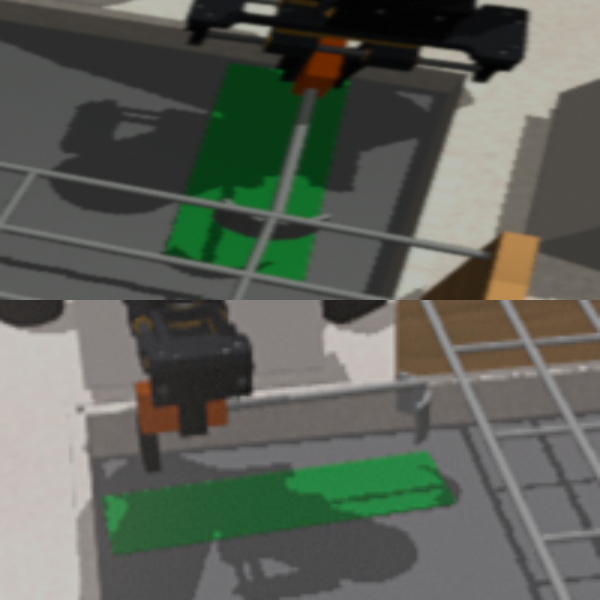

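The tool hangs over the mat almost exactly as when I first lifted it: shaft from (235,400) to (425,382) in the side crop. I level it, lower it and release.

>>> drive_tool:
  steps: [0,0.011,0,0.003,-0.003,0.01,0,0,0,0,0,0,0.015,0,0,0,0,0,0,0.015,0,0,0,0,0,0,0.008,0,0,0,0,0,0,0.003,0,0,0,0,0,0,0,0,0,0,0,0,0,0,0]

```text
time_s: 15.25
tcp_pos: [0.4378, 0.2647, 0.0589]
ee_rot: [[0.997, 0.074, 0.007], [0.074, -0.997, 0.001], [0.007, -0.001, -1.0]]
wrist_force: [-0.3, 1.2, -1.9]
gripper_width: 0.229
gripper_force: 30.0
```

>>> drive_tool:
  steps: [0,0,0,0,0,0.001,0,0,0,0,0,0,0.001,0,0,0,0,0,0,0,0]

```text
time_s: 15.5
tcp_pos: [0.4375, 0.2647, 0.0568]
ee_rot: [[0.997, 0.074, 0.006], [0.074, -0.997, 0.001], [0.007, -0.001, -1.0]]
wrist_force: [-0.1, -0.0, -1.5]
gripper_width: 0.229
gripper_force: 30.0
```

>>> drive_tool:
  steps: [0,0,0,0,0,0.0007,0,0,0,0,0,0,0,0,0,0,0,0,0,0,0.4,0,0,0,0,0,0,0.5,0,0,0,0,0,0,0.5,0,0,0,0,0,0,0.5]

```text
time_s: 16.0
tcp_pos: [0.4375, 0.2647, 0.0559]
ee_rot: [[0.997, 0.074, 0.006], [0.074, -0.997, 0.001], [0.006, -0.0, -1.0]]
wrist_force: [-0.1, -0.8, -0.6]
gripper_width: 0.44
gripper_force: 0.0
```

>>> drive_tool:
  steps: [0,0,0,0,0,-0.005,0.5,0,0,0,0,0,-0.01,0.5,0,0,0,0,0,-0.03,0.5,0,0,0,0,0,-0.03,0.5,0,0,0,0,0,-0.03,0.5,0,0,0,0,0,-0.03,0.5,0,0,0,0,0,-0.03,0.5,0,0,0,0,0,-0.02,0.5,0,0,0,0,0,0,0.5,0,0,0,0,0,0,0.5]

```text
time_s: 16.83
tcp_pos: [0.4365, 0.2648, 0.2429]
ee_rot: [[0.997, 0.074, 0.009], [0.074, -0.997, 0.004], [0.009, -0.003, -1.0]]
wrist_force: [0.5, -0.4, -0.4]
gripper_width: 0.498
gripper_force: 0.0
```

```bash
python3 - <<'E'
from h import *
s=r.sense();print(s["time_s"],np.round(s["tcp_pos"],4),np.round(s["wrist_force"],2))
p=r.camera_params("wrist");im=r.capture("wrist")
K,R,t=p["camera_matrix"],p["extrinsics"][:3,:3],p["extrinsics"][:3,3]
def pl(x,y,z):
    d=R.T@np.linalg.inv(K)@np.array([x,y,1.]);c=-R.T@t;return (c+d*(z-c[2])/d[2])[:2]
for nm,lo,hi,z in(("orange",(5,180,120),(14,255,255),.077),("green",(50,120,60),(75,255,255),.009)):
    ys,xs=np.where(mask(im,lo,hi));w=np.array([pl(x,y,z) for x,y in zip(xs,ys)],np.float32)
    k=(w[:,1]>.1)&(w[:,1]<.4);print(nm,cv2.minAreaRect(w[k]))
# side view: how the tool and tin differ from the first and pulled pictures
b=r.capture("side");b0=cv2.imread("pics/side0.png")
d=cv2.absdiff(b,b0).max(2)>60
print("side diff px: tool",d[150:215,200:340].sum()," lid",d[235:250,348:372].sum()," cap",d[304:328,402:428].sum()," wells",d[318:385,255:370].sum())
for f in(b,b0):
    m=mask(f,(5,180,120),(14,255,255))[140:200,200:300];print("orange side",np.argwhere(m).mean(0)+[140,200],(m>0).sum())
g=cv2.cvtColor(b,cv2.COLOR_BGR2GRAY)
cv2.imwrite("pics/end.png",b)
E
```

```text
16.8333 [0.4365 0.2648 0.2429] [ 0.48 -0.41 -0.44]
orange ((0.43272191286087036, 0.26330116391181946), (0.06736700236797333, 0.018415512517094612), 3.880814552307129)
green ((0.4848910868167877, 0.2593274414539337), (0.2528890073299408, 0.08382461220026016), 4.391175746917725)
side diff px: tool 30  lid 0  cap 0  wells 0
orange side [165.91489362 243.30851064] 94
orange side [167.28688525 241.80327869] 122
```

The tool stands on the mat within 4 mm of where it was, and the lid, cap and filters show no change. I check the tin numerically and hand in.

```bash
python3 - <<'E'
from h import *
b=cv2.imread("pics/end.png");h=cv2.cvtColor(b,cv2.COLOR_BGR2HSV)
m=((h[...,1]<60)&(h[...,2]>100)).astype(np.uint8); m[:, :310]=0; m[:,372:]=0; m[:250]=0; m[:, :][300:]=0
k,l,st,ce=cv2.connectedComponentsWithStats(m); i=1+st[1:,4].argmax()
x,y,w,hh,a=st[i]; print("blob",st[i]); c=(x+w/2,y+27*w/54*.62)
print("tin rim est.",plane("side",(x+w/2,y+.3*w),.038).round(3))
print(r.finish_job())
E
```

```text
blob [ 310  250   62   50 1564]
tin rim est. [ 0.592 -0.095  0.038]
the job is handed in; nothing more can be done
None
```

The job is handed in with no verdict returned: the hook pulled the tin onto the stop at about 10.7 N for over a second, and the tool is back on its mat within about 4 mm. My final numeric check of the tin filled its search window and proved nothing, so its upright, home pose rests on the picture taken during the pull; I also viewed 11 pictures, one over the limit.

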